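# Retaining bar in, cover plate held over its screw holes

## Robot

A 6-joint arm with a two-finger parallel gripper is mounted at the origin on a cart in front of the work surface, level with it; the furniture and walls round the work are solid. World frame = base frame: x ahead of the robot, y to its left, z up, the work surface at z = 0. Lengths are in m, angles in degrees, forces in N, time in s.
With the tool pointing down it reaches from about 0.375 to 0.9 m from the base axis. Payload 3.1 kg.
Tool frame: the origin (TCP) lies between the finger pads; the fingertips stand 22 mm ahead of it and the grasp point (between the pads) lies 3 mm ahead of it (bot.tip_extent is the distance from the TCP to the fingertips, in m); y points along the fingers, z is the direction in which the jaws open and shut, and the axes are right-handed (so a half turn about y gives the same grasp; the last joint's range is limited). The gripper opens to 87 mm and grips with 3 to 60 N. Pads are 19 mm wide; open, the fingers measure 117 mm over their backs; the gripper's body (75 mm by 190 mm) begins 51 mm behind the grasp point.
Start: joints at [60.189, 30.224, 82.088, -0, 67.689, -10.227], TCP at [0.209, 0.589, 0.245] pointing down, gripper open.
Joint ranges: [-176.69, 176.69], [-43.24, 126.21], [12.49, 139.97], [-82, 262], [0, 151.66], [-163.58, 163.58]. Speed limits (degrees/s): [159.86, 159.86, 180, 180, 180, 180].

## Interface

Orientations are given as a 3x3 rotation matrix whose columns are the frame's x, y, z axes.
In Python, from rig import bot, eyes, models gives the robot as it stands. The module is installed in compiled form; this text tells all that it offers.
- The arm moves only by the tool arm_command, never from a script. Its arguments are lists of equal length, an entry for each row: "translation": the shift along the tool's x, y, z each as a share of 0.08 m, from -1 to 1, a list of three; "rotation": the turn, a rotation vector about the tool's x, y, z each as a share of 60 degrees, from -1 to 1, a list of three; "grip": the closure, from -1 (fully open) to 1 (shut), so that 0 is half open. In form: {"translation": [[x, y, z], ...], "rotation": [[rx, ry, rz], ...], "grip": [grip, ...]}. A call has 1 to 5 rows; each row is the pose to reach, as a shift and turn from the pose commanded when the call began, along the tool's axes at that moment; what a row does not reach only later rows make up. A row lasts 1/10 s, in which the tool goes at most 50 mm and 8.59 degrees, less where a joint would pass 70% of its speed; a pose out of reach is approached as far as the arm can. A call with a number of a shift or a turn outside -1 to 1 is refused whole. A call with a gripper value outside its range is refused whole. The fingers move at their own pace and stop on an object; the grip force is fixed at half the most. Time passes only in rows, so rows that repeat a pose let the fingers close. It gives the time, the measured TCP pose, the force and the opening at its end, in the units of the state.
- bot.read_state(): the state, without advancing time (a new reading comes with each control period).
- eyes.capture(name): name is "scene" or "top" or "wrist"; returns a dict with "image" (420x560x3 uint8, blue, green, red), "mtx" (3x3 intrinsics, pixels), "rvec" (rotation vector, rad) and "tvec" (3), from world to camera coordinates, as OpenCV has them; the wrist camera has in their place "hand_eye" (4x4, takes a point from camera to tool coordinates, whose origin is the TCP and whose axes are the tool frame's). Camera axes: x right, y down, z forward; pixel columns grow to the right and rows downward; lengths in m; the calibration is good to about 2 mm. A picture is of the moment at which its call begins: read the wrist's pose just before it. There is no depth.
- bot.hand_in(): hands the job in, once; it reports no verdict.
Trained networks look in the newest picture that a camera, given by its name, has taken for a name from the list of things; names that differ only in an ending like _2 or _b are one class to them, and where a whole thing is asked for, a point or a joint stands for the part that bears it (a point fixed in the world has none). Each returns a list of dicts, best first, with "conf" (0 to 1); they miss things now and then, are a little off and sometimes report something else, mostly with a low value. They report only what shows in the picture. A call takes as long as a camera call.
- models.recognise(camera, thing): "extent" ([left, top, right, bottom] as shares, 0 to 1, of the picture: columns of its width, rows of its height, round what is visible of it).
- models.spot_point(camera, thing): "point" ([column, row] as shares, 0 to 1, of the picture: columns of its width, rows of its height: a listed point, or the origin of a listed thing).
The state is a dict: "time_s": time; "joint_positions": joint angles; "qvel": joint speeds; "tau": joint torques, N m; "position": TCP position; "tcp_rot": TCP orientation; "force": force on the tool from outside, world axes, zero at the start; "moment": the same for the moment, N m; "opening": opening from 0.0 (shut) to 1.0 (fully open).
Only numpy, scipy, OpenCV 4.12 (cv2) and the standard library are available. Lean on these libraries where they do the work, as an engineer would, in place of code of your own. Each camera call takes 0.05 s, during which the arm holds its last target. There are 200 camera calls.

## Task

Lay the brass retaining bar across the two saddles inside the open aluminium detector housing and let go of it. Then take the blue cover plate by its handle and hold it level about a centimetre above the housing, its four holes lined up over the four threaded holes (either way round), so that a colleague can start the screws; finish while still holding it there. The plate must not touch the housing or the bar, and the other things on the table stay where they are.

Things in the scene. Friction and masses are not known exactly. Their poses are not given: they have to be found in the camera images.
- housing: open-topped aluminium detector housing fixed to the table, 120 x 96 x 40 mm (x, y, z up), walls 6 mm; origin at the centre of its underside. Inside a black lens cell with green glass, top at 16 mm. Threaded 6 mm holes in corner bosses at x = +-49, y = +-37 mm, flush with the rim at 40 mm. A round steel connector stands out 16 mm from the +x end wall.
- housing_seat (a point): middle between the two saddles, 20 mm above the housing's origin, where the centre of the bar's underside belongs; the bar lies along the housing's x. The flat seats lie at this height, at 39 to 54 mm on either side along x, each between guide lugs 20 mm apart in y that rise 14 mm above the seat; end walls 108 mm apart.
- housing_hole_a (a point): centre of the mouth of the housing's threaded hole at x = +49, y = +37 mm, rim height
- housing_hole_b (a point): centre of the mouth of the housing's threaded hole at x = -49, y = -37 mm, rim height (across the diagonal from a)
- retaining_bar: straight brass bar, 96 x 12 x 16 mm (x along it, y, z up), about 0.12 kg, lying on the table; origin at the centre of its underside; the two ends are alike. Grasp it across its 12 mm width at the middle. Tall equipment stands on the right beyond it (x > 0.68, y < 0.1 m): come from the near side.
- cover: blue plate 120 x 96 x 4 mm (x, y, z up), about 0.2 kg, lying flat, black pull handle on top; origin at the centre of its underside. 10 mm holes at x = +-49, y = +-37 mm; alike after half a turn. Handle grip bar centred over the origin: 54 mm along x, 10 mm thick in y, 20 to 38 mm above the origin, on posts at x = +-22.5 mm, open below. Grasp across the 10 mm.
- cover_hole_a (a point): centre of the cover's hole at x = +49, y = +37 mm, on the underside
- cover_hole_b (a point): centre of the cover's hole at x = -49, y = -37 mm, on the underside (across the diagonal from a)
- objective: bystander: white microscope objective with a yellow ring, 28 mm in diameter, 44 mm tall, standing; origin at the centre of its underside
- tape: bystander: yellow roll of tape lying flat, 82 mm in diameter, 19 mm tall; origin at the centre of its underside
- canister: bystander: white lens canister, 41 mm in diameter, 50 mm tall, standing; origin at the centre of its underside
- tweezers: bystander: black tweezers lying on the table, 13 x 140 x 9 mm (y along them); origin at the centre of the underside

How it is judged:
By the outcome, as a careful person would: the job done as asked, in the order asked, and still so for the second after the job is handed in, while the arm keeps its last pose, push and grip.
It also fails if it takes over 61 s, if anything falls off the work surface, if the arm or the gripper's body presses on something with over 40 N, if the wrist force passes 120 N, or if a joint passes its speed limit or range.

## Working session

There is one attempt and no reset: what is moved stays moved. The work goes in short steps, Python scripts to look and compute and a tool call to move; the robot and the scene stay as the last step left them, time stands still between calls to the robot, and variables do not carry over. Pictures are saved under pics/ and viewed, about 8 in all and at most 12, crops included, and the job is handed in when it is done.

Besides the shell and the picture viewer there is one more tool, called after "Request:" as a command line: name --argument value ..., lists and objects as JSON in quotes. arm_command: Moves the arm, as the interface text tells. Shift numbers are shares of 0.08 m and turn numbers shares of 60 degrees, none past 1 either way. Its arguments: {"type":"object","properties":{"translation":{"type":"array"},"rotation":{"type":"array"},"grip":{"type":"array"}},"required":["translation","rotation","grip"]}

```bash
mkdir -p pics
cat > h.py <<'E'
import numpy as np, cv2
from rig import bot, eyes, models
def cam(name):
    s=bot.read_state(); c=eyes.capture(name); K=np.array(c["mtx"],float)
    if "hand_eye" in c:
        T=np.eye(4); T[:3,:3]=s["tcp_rot"]; T[:3,3]=s["position"]; W=T@np.array(c["hand_eye"])
        R=W[:3,:3].T; t=-R@W[:3,3]
    else:
        R=cv2.Rodrigues(np.array(c["rvec"],float))[0]; t=np.array(c["tvec"],float).ravel()
    return c["image"],K,R,t
def ray(px,K,R,t,z):
    d=R.T@np.linalg.solve(K,[px[0],px[1],1]); o=-R.T@t
    return o+d*(z-o[2])/d[2]
def proj(P,K,R,t):
    p=(R@np.atleast_2d(P).T+t[:,None]); p=K@p; return (p[:2]/p[2]).T
E
python3 - <<'E'
from h import *
Z=dict(housing=0,housing_seat=.02,housing_hole_a=.04,housing_hole_b=.04,retaining_bar=0,cover=0,cover_hole_a=0,objective=0,tape=0,canister=0,tweezers=0)
for n in("top","scene"):
    im,K,R,t=cam(n); cv2.imwrite(f"pics/{n}0.png",im); print(n,"campos",(-R.T@t).round(3))
    for k,z in Z.items():
        for d in models.spot_point(n,k)[:4]:
            p=np.array(d["point"])*[560,420]; print(k,round(d["conf"],2),p.round(1),ray(p,K,R,t,z).round(4))
s=bot.read_state();print(s["position"],np.round(s["tcp_rot"],3).tolist(),s["time_s"])
E
```

```text
top campos [0.363 0.203 1.275]
housing 0.82 [239.  206.4] [0.5847 0.3249 0.    ]
housing 0.73 [256. 144.] [0.7494 0.2826 0.    ]
housing_seat 0.95 [235.  211.4] [0.5685 0.333  0.02  ]
housing_hole_a 0.79 [254.7 215.7] [0.5543 0.2821 0.04  ]
housing_hole_a 0.69 [197.3 174. ] [0.6603 0.4266 0.04  ]
housing_hole_a 0.56 [212.1 199.9] [0.5942 0.3882 0.04  ]
housing_hole_b 0.79 [254.7 215.7] [0.5543 0.2821 0.04  ]
housing_hole_b 0.69 [197.3 174. ] [0.6603 0.4266 0.04  ]
housing_hole_b 0.56 [212.1 199.9] [0.5942 0.3882 0.04  ]
retaining_bar 0.77 [311.8 192.4] [0.6206 0.1387 0.    ]
retaining_bar 0.67 [236.8 210.1] [0.5752 0.3304 0.    ]
cover 0.58 [313.9 245. ] [0.4855 0.1348 0.    ]
cover 0.21 [308.1 192.9] [0.6193 0.1481 0.    ]
cover_hole_a 0.67 [308.8 220.9] [0.5468 0.1471 0.    ]
cover_hole_a 0.66 [324.6 265.6] [0.4337 0.1086 0.    ]
objective 0.44 [367.  171.2] [ 0.6757 -0.0038  0.    ]
tape 0.67 [212.6 199.9] [0.6017 0.3929 0.    ]
tape 0.54 [260.  147.8] [0.7392 0.2721 0.    ]
canister 0.53 [197.7 174.6] [0.6684 0.4328 0.    ]
tweezers 0.69 [381.1 290.9] [ 0.3711 -0.0305  0.    ]
sc
[... 239 characters left out ...]
3794 0.04  ]
housing_hole_b 0.97 [244.9 200.5] [0.5487 0.2705 0.04  ]
housing_hole_b 0.9 [218.1 173.4] [0.5921 0.3794 0.04  ]
retaining_bar 0.7 [302.7 215.2] [0.6095 0.136  0.    ]
cover 0.7 [278.2 251.1] [0.4814 0.136  0.    ]
cover_hole_a 0.86 [276.2 271. ] [0.4299 0.1125 0.    ]
cover_hole_a 0.64 [216.9 170.7] [0.6286 0.4106 0.    ]
cover_hole_a 0.62 [284.3 227.6] [0.5511 0.1575 0.    ]
objective 0.54 [363.6 217.6] [ 0.6811 -0.0021  0.    ]
tape 0.83 [280.2 164.1] [0.7382 0.2734 0.    ]
canister 0.74 [214.9 161.4] [0.6552 0.4348 0.    ]
tweezers 0.48 [325.  320.7] [ 0.3721 -0.0432  0.    ]
[0.20947718 0.58884983 0.24456045] [[0.942, 0.0, 0.335], [-0.335, 0.0, 0.942], [0.0, -1.0, 0.0]] 1.2
```

View pics/top0.png

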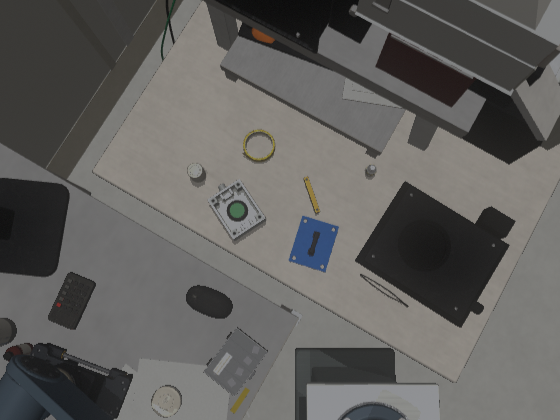

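View pics/scene0.png

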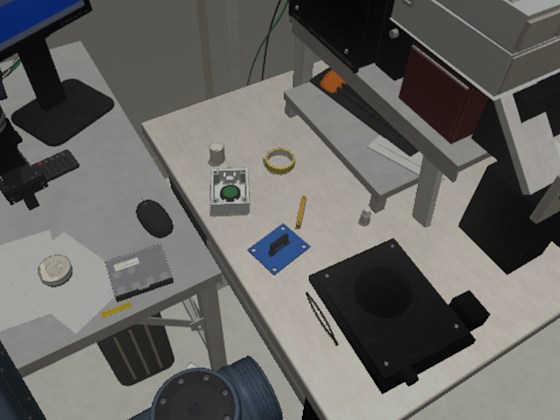

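The top view shows the housing at about (237,210) with its connector pointing up-left, the bar from (306,177) to (318,213), and the cover at about (314,243). The scene view agrees. I'm moving above the bar and cover for a wrist view.

Request:
arm_command --translation '[[0.5, 0, -0.32], [0.98, 0, -0.64], [0.98, 0, -0.64]]' --rotation '[[0, 0, 0], [0, 0, 0], [0, 0, 0]]' --grip '[-1, -1, -1]'

```text
time_s: 1.5
position: [0.2686, 0.5106, 0.2444]
tcp_rot: [[0.941, 0.0, 0.339], [-0.339, -0.003, 0.941], [0.001, -1.0, -0.003]]
force: [0.1, 0.4, 0.5]
opening: 1.0
```

Request:
arm_command --translation '[[0.5, 0, -0.32], [0.98, 0, -0.64], [0.98, 0, -0.64]]' --rotation '[[0, 0, 0], [0, 0, 0], [0, 0, 0]]' --grip '[-1, -1, -1]'

```text
time_s: 1.8
position: [0.3255, 0.4368, 0.2446]
tcp_rot: [[0.94, 0.001, 0.34], [-0.34, -0.002, 0.94], [0.001, -1.0, -0.001]]
force: [-0.3, -0.9, 0.2]
opening: 0.999
```

Request:
arm_command --translation '[[0.5, 0, -0.32], [0.98, 0, -0.64], [0.98, 0, -0.64]]' --rotation '[[0, 0, 0], [0, 0, 0], [0, 0, 0]]' --grip '[-1, -1, -1]'

```text
time_s: 2.1
position: [0.3825, 0.363, 0.2448]
tcp_rot: [[0.94, 0.002, 0.34], [-0.34, -0.001, 0.94], [0.002, -1.0, 0.0]]
force: [-1.5, 0.7, -0.7]
opening: 1.0
```

Request:
arm_command --translation '[[0.5, 0, -0.32], [0.98, 0, -0.64], [0.98, 0, -0.64]]' --rotation '[[0, 0, 0], [0, 0, 0], [0, 0, 0]]' --grip '[-1, -1, -1]'

```text
time_s: 2.4
position: [0.4396, 0.2889, 0.2449]
tcp_rot: [[0.94, 0.003, 0.34], [-0.34, -0.0, 0.941], [0.003, -1.0, 0.001]]
force: [-0.8, 0.2, 0.4]
opening: 1.005
```

Request:
arm_command --translation '[[0.5, 0, -0.32], [0.98, 0, -0.64], [0.98, 0, -0.64]]' --rotation '[[0, 0, 0], [0, 0, 0], [0, 0, 0]]' --grip '[-1, -1, -1]'

```text
time_s: 2.7
position: [0.4965, 0.2145, 0.2449]
tcp_rot: [[0.941, 0.004, 0.339], [-0.339, -0.0, 0.941], [0.004, -1.0, 0.001]]
force: [0.6, 0.7, 0.1]
opening: 1.003
```

Request:
arm_command --translation '[[0, 0, 0], [0, 0, 0], [0, 0, 0], [0, 0, 0], [0, 0, 0]]' --rotation '[[0, -0.14, 0], [0, -0.28, 0], [0, -0.42, 0], [0, -0.56, 0], [0, -0.63, 0]]' --grip '[-1, -1, -1, -1, -1]'

```text
time_s: 3.2
position: [0.4918, 0.2186, 0.2445]
tcp_rot: [[0.948, -0.001, -0.318], [0.318, 0.001, 0.948], [-0.0, -1.0, 0.001]]
force: [-0.0, -0.3, 0.3]
opening: 0.999
```

Run:
```python
from h import *
im,K,R,t=cam("wrist"); cv2.imwrite("pics/w1.png",im)
s=bot.read_state();print(s["position"],np.round(s["tcp_rot"],3).tolist(),s["time_s"],"cam",(-R.T@t).round(3),"look",R[2].round(2))
for k,z in dict(housing_hole_a=.04,housing_seat=.02,retaining_bar=0,cover=0,cover_hole_a=0).items():
    for d in models.spot_point("wrist",k)[:4]:
        p=np.array(d["point"])*[560,420]; print(k,round(d["conf"],2),p.round(1),ray(p,K,R,t,z).round(4))
```

```text
[0.4918462  0.21851914 0.24455024] [[0.948, -0.001, -0.319], [0.319, 0.001, 0.948], [-0.0, -1.0, 0.001]] 3.25 cam [0.426 0.197 0.385] look [ 0.24  0.08 -0.97]
housing_hole_a 0.69 [301.8 247.8] [0.553  0.2688 0.04  ]
housing_seat 0.93 [340.8 267.4] [0.57   0.3298 0.02  ]
cover 0.84 [214.5 157.3] [0.4887 0.1345 0.    ]
cover_hole_a 0.79 [222.8 205.1] [0.5443 0.161  0.    ]
cover_hole_a 0.79 [211.  108.7] [0.4346 0.1153 0.    ]
```

View pics/w1.png

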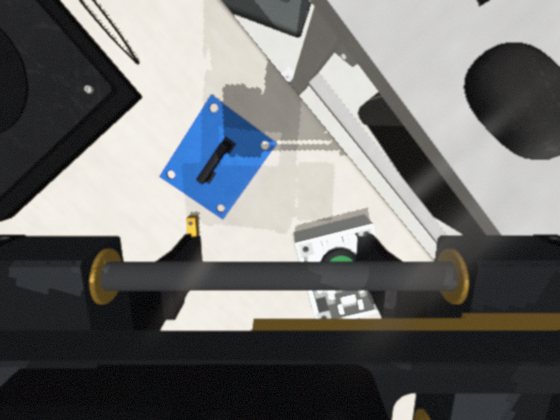

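The wrist view shows the blue cover with all four holes near (214,157). The housing, near (335,270), and the bar tip at (193,225) are partly hidden behind the gripper. I'll fit poses from colour segments across the cameras.

```bash
cat >> h.py <<'E'
from scipy.optimize import least_squares
def mask(im,kind):
    h=cv2.cvtColor(im,cv2.COLOR_BGR2HSV)
    return cv2.inRange(h,(100,130,60),(125,255,255)) if kind=="blue" else cv2.inRange(h,(14,110,70),(32,255,255))
def blobs(m,amin=25):
    n,l,st,c=cv2.connectedComponentsWithStats(m)
    return [(c[i],st[i],(l==i).astype(np.uint8)) for i in range(1,n) if st[i][4]>=amin]
def fitpose(obs,x0):
    # obs: list of (model pts Nx3, pixels Nx2, (K,R,t)); pose x,y,yaw on z=0
    def f(p):
        c,s=np.cos(p[2]),np.sin(p[2]); M=np.array([[c,-s,0],[s,c,0],[0,0,1]])
        return np.concatenate([(proj(m@M.T+[p[0],p[1],0],*k)-q).ravel() for m,q,k in obs])
    r=least_squares(f,x0,loss="soft_l1",x_scale=[.01,.01,.1]); return r.x,f(r.x)
E
python3 - <<'E'
from h import *
for n in("top","scene"):
    im,K,R,t=cam(n)
    for c,st,m in blobs(mask(im,"brass")):
        if 280<c[0]<340 and 170<c[1]<235:
            ys,xs=np.nonzero(m); P=np.array([ray((x,y),K,R,t,.012)[:2] for x,y in zip(xs,ys)])
            mu=P.mean(0); w,v=np.linalg.eigh(np.cov((P-mu).T)); a=np.degrees(np.arctan2(v[1,1],v[0,1]))
            q=(P-mu)@v[:,1]; e=mu+v[:,1]*(q.max()+q.min())/2
            print(n,st,"bar mean",mu.round(4),"mid",e.round(4),"ang",a.round(1),"len",np.ptp(q).round(4))
for n in("top","scene","wrist"):
    im,K,R,t=cam(n)
    d=[np.array(x["point"])*[560,420] for x in models.spot_point(n,"cover_hole_a")]
    for c,st,m in blobs(mask(im,"blue"),200):
        g=ray(c,K,R,t,0)
        if np.hypot(*(g[:2]-[.487,.135]))>.04: continue
        cs,_=cv2.findContours(m,cv2.RETR_EXTERNAL,cv2.CHAIN_APPROX_NONE)
        hull=cv2.convexHull(max(cs,key=cv2.contourArea))
        W=np.array([ray(p[0],K,R,t,.002)[:2] for p in hull],np.float32)*1000
        r=cv2.minAreaRect(W); print(n,"cover rect",np.round(r[0],1),np.round(r[1],1),round(r[2],1),"centroid",g.round(4))
s=bot.read_state();print(s["joint_positions"])
E
```

```text
scene [296 196  10  32 133] bar mean [0.6083 0.1422] mid [0.6096 0.1426] ang -161.5 len 0.1028
top cover rect [476.6 166.2] [58.3 71.3] 9.4 centroid [0.4752 0.1644 0.    ]
scene cover rect [489.1 139.6] [ 95.5 117.9] 72.5 centroid [0.4894 0.1376 0.    ]
wrist cover rect [490.2 138.3] [ 94.2 118.4] 72.4 centroid [0.4878 0.1377 0.    ]
[ 1.17735614e+01  2.35564294e+01  9.45501198e+01  2.79999076e-03
  6.18898961e+01 -9.64160682e+01]
```

Run:
```python
from h import *
_,K,R,t=cam("top"); im=cv2.imread("pics/top0.png")
for c,st,m in blobs(mask(im,"brass")):
    if 280<c[0]<340 and 170<c[1]<235:
        ys,xs=np.nonzero(m); P=np.array([ray((x,y),K,R,t,.014)[:2] for x,y in zip(xs,ys)])
        mu=P.mean(0); w,v=np.linalg.eigh(np.cov((P-mu).T)); q=(P-mu)@v[:,1]
        print("bar",mu.round(4),(mu+v[:,1]*(q.max()+q.min())/2).round(4),np.degrees(np.arctan2(v[1,1],v[0,1])).round(1),np.ptp(q).round(4))
for c,st,m in blobs(mask(im,"blue"),200):
    g=ray(c,K,R,t,0)
    if np.hypot(*(g[:2]-[.487,.135]))>.04: continue
    cs,_=cv2.findContours(m,cv2.RETR_EXTERNAL,cv2.CHAIN_APPROX_NONE)
    W=np.array([ray(p[0],K,R,t,.002)[:2] for p in cv2.convexHull(max(cs,key=cv2.contourArea))],np.float32)*1000
    r=cv2.minAreaRect(W); print("cover",np.round(r[0],1),np.round(r[1],1),round(r[2],1))
_,K2,R2,t2=cam("scene"); im2=cv2.imread("pics/scene0.png")
a=cv2.resize(im[170:250,195:275],None,fx=5,fy=5,interpolation=cv2.INTER_CUBIC)
b=cv2.resize(im2[155:225,195:265],(400,400),interpolation=cv2.INTER_CUBIC)
cv2.imwrite("pics/hc.png",np.hstack([a,b]))
```

```text
bar [0.6123 0.1405] [0.6128 0.1407] -161.7 0.0934
cover [490.  136.1] [ 93.9 116.9] 72.5
```

View pics/hc.png

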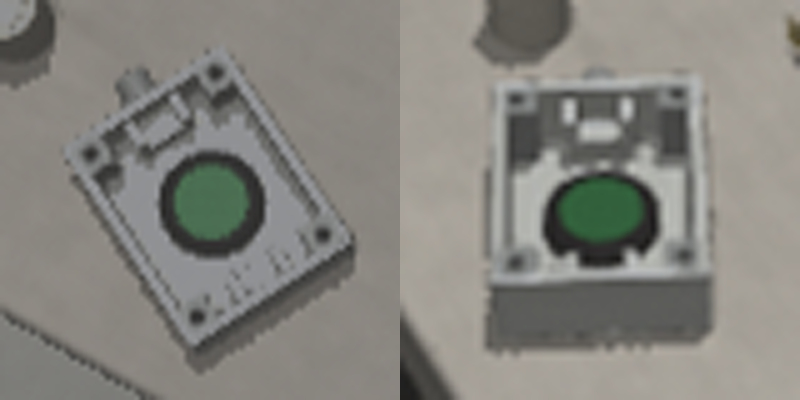

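The crops show the four threaded holes: top view (90,154), (216,72), (323,235), (197,317), and scene view (116,99), (277,94), (284,255), (116,262). The +x connector end is up in both.

Run:
```python
from h import *
M=np.array([[49,37,40],[49,-37,40],[-49,-37,40],[-49,37,40]])/1000.
_,*k1=cam("top"); _,*k2=cam("scene")
a=(np.array([(90,154),(216,72),(323,235),(197,317)])+.5)/5-.5+[195,170]
b=(np.array([(116,99),(277,94),(284,255),(116,262)])+.5)*70/400-.5+[195,155]
for o in([(M,a,k1)],[(M,b,k2)],[(M,a,k1),(M,b,k2)]):
    p,r=fitpose(o,[.57,.33,.5]); print(p[:2].round(4),np.degrees(p[2]).round(2),np.abs(r).max().round(2))
s=bot.read_state(); T=s["tcp_rot"]; d=np.array([.611,.1415,.15])-s["position"]
print("shift shares",(T.T@d/.08).round(3),"yaw",np.degrees(np.arctan2(T[1,0],T[0,0])))
```

```text
[0.5727 0.3288] 33.45 0.15
[0.5719 0.3317] 33.49 0.22
[0.5723 0.3301] 33.44 0.66
shift shares [ 1.11   1.182 -1.347] yaw 18.201446688611863
```

Request:
arm_command --translation '[[0.28, 0.28, -0.34], [0.555, 0.56, -0.674], [0.555, 0.56, -0.674]]' --rotation '[[0, 0, 0], [0, 0, 0], [0, 0, 0]]' --grip '[-0.4, -0.4, -0.4]'

```text
time_s: 4.4
position: [0.5544, 0.1765, 0.1971]
tcp_rot: [[0.951, -0.001, -0.31], [0.31, -0.001, 0.951], [-0.001, -1.0, -0.001]]
force: [-0.0, -0.2, -1.0]
opening: 0.81
```

Request:
arm_command --translation '[[0.28, 0.28, -0.34], [0.555, 0.56, -0.674], [0.555, 0.56, -0.674], [0.555, 0.56, -0.674]]' --rotation '[[0, 0, 0], [0, 0, 0], [0, 0, 0], [0, 0, 0]]' --grip '[-0.4, -0.4, -0.4, -0.4]'

```text
time_s: 4.8
position: [0.6104, 0.1414, 0.1543]
tcp_rot: [[0.95, -0.002, -0.311], [0.311, 0.0, 0.95], [-0.002, -1.0, 0.001]]
force: [-0.8, 0.1, 0.2]
opening: 0.702
```

```bash
cat >> h.py <<'E'
from scipy.spatial.transform import Rotation as Ro
def go(x,y,z,yaw):
    s=bot.read_state(); T=np.array(s["tcp_rot"]); a=np.radians(yaw); c,q=np.cos(a),np.sin(a)
    D=np.array([[c,0,-q],[q,0,c],[0,-1,0]])
    sh=T.T@(np.array([x,y,z])-s["position"])/.08; rv=np.degrees(Ro.from_matrix(T.T@D).as_rotvec())/60
    print("t",round(s["time_s"],2),"pos",np.round(s["position"],4),"F",np.round(s["force"],1),"open",round(s["opening"],3),"yaw",np.degrees(np.arctan2(T[1,0],T[0,0])).round(2)); print("shift",sh.round(3),"rot",rv.round(4))
E
python3 - <<'E'
from h import *
im,K,R,t=cam("wrist"); cv2.imwrite("pics/w2.png",im)
go(.611,.1415,.025,18.4)
E
```

```text
t 4.85 pos [0.6101 0.142  0.155 ] F [ 0.8  1.1 -0.4] open 0.703 yaw 18.2
shift [ 0.011  1.625 -0.01 ] rot [-0.0009 -0.0034 -0.0013]
```

View pics/w2.png

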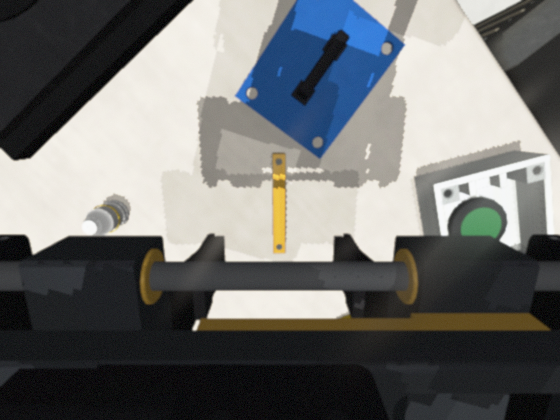

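The wrist view shows the bar along column 279, rows 153 to 252, running between the fingers and parallel to the tool. I'll compute its position from this view.

Run:
```python
from h import *
im,K,R,t=cam("wrist")
P=[ray(p,K,R,t,.016) for p in((279,152.5),(279.5,253.5))]; print(np.round(P,4),np.mean(P,0).round(4),np.linalg.norm(P[0]-P[1]))
```

```text
[[0.5672 0.1287 0.016 ]
 [0.6596 0.1595 0.016 ]] [0.6134 0.1441 0.016 ] 0.09736151184131712
```

Request:
arm_command --translation '[[0.027, 0.4, 0.004], [0.027, 0.8, 0.004], [0.027, 0.8, 0.004]]' --rotation '[[0, -0.003, 0], [0, -0.003, 0], [0, -0.003, 0]]' --grip '[-0.4, -0.4, -0.4]'

```text
time_s: 5.2
position: [0.609, 0.1434, 0.0884]
tcp_rot: [[0.948, -0.008, -0.317], [0.317, -0.0, 0.949], [-0.008, -1.0, 0.002]]
force: [-1.2, -0.9, 0.1]
opening: 0.7
```

Request:
arm_command --translation '[[0, 0.3, 0], [0, 0.6, 0], [0, 0.82, 0], [0, 0.82, 0]]' --rotation '[[0, 0, 0], [0, 0, 0], [0, 0, 0], [0, 0, 0]]' --grip '[-0.4, -0.4, -0.4, -0.4]'

```text
time_s: 5.6
position: [0.6116, 0.1432, 0.0252]
tcp_rot: [[0.949, -0.003, -0.316], [0.316, -0.0, 0.949], [-0.003, -1.0, 0.001]]
force: [-0.1, -0.5, 0.8]
opening: 0.7
```

Request:
arm_command --translation '[[0, 0, 0], [0, 0, 0], [0, 0, 0], [0, 0, 0], [0, 0, 0]]' --rotation '[[0, 0, 0], [0, 0, 0], [0, 0, 0], [0, 0, 0], [0, 0, 0]]' --grip '[0.3, 0.5, 1, 1, 1]'

```text
time_s: 6.1
position: [0.6133, 0.1426, 0.026]
tcp_rot: [[0.949, 0.001, -0.316], [0.316, 0.0, 0.949], [0.001, -1.0, -0.0]]
force: [0.2, 0.1, -0.2]
opening: 0.328
```

Request:
arm_command --translation '[[0, 0, 0], [0, 0, 0], [0, 0, 0], [0, 0, 0], [0, 0, 0]]' --rotation '[[0, 0, 0], [0, 0, 0], [0, 0, 0], [0, 0, 0], [0, 0, 0]]' --grip '[1, 1, 1, 1, 1]'

```text
time_s: 6.6
position: [0.613, 0.1425, 0.0253]
tcp_rot: [[0.949, -0.0, -0.316], [0.316, -0.0, 0.949], [-0.0, -1.0, -0.0]]
force: [-0.5, 0.5, 0.8]
opening: 0.136
```

```bash
python3 -c "
from h import *
go(.611,.1415,.1,33.45)"
```

```text
t 6.6 pos [0.613  0.1425 0.0253] F [-0.5  0.5  0.8] open 0.136 yaw 18.39
shift [-0.027 -0.933 -0.004] rot [ 0.000e+00 -2.509e-01 -1.000e-04]
```

Request:
arm_command --translation '[[0, -0.3, 0], [0, -0.6, 0], [0, -1, 0], [0, -1, 0], [0, -1, 0]]' --rotation '[[0, 0, 0], [0, 0, 0], [0, -0.12, 0], [0, -0.251, 0], [0, -0.251, 0]]' --grip '[1, 1, 1, 1, 1]'

```text
time_s: 7.1
position: [0.6134, 0.1426, 0.1063]
tcp_rot: [[0.834, 0.002, -0.551], [0.551, 0.0, 0.834], [0.002, -1.0, -0.001]]
force: [0.5, 0.8, -1.3]
opening: 0.135
```

```bash
python3 -c "
from h import *
go(.5723,.3303,.13,33.45)"
```

```text
t 7.1 pos [0.6134 0.1426 0.1063] F [ 0.5  0.8 -1.3] open 0.135 yaw 33.45
shift [ 0.865 -0.297  2.241] rot [ 0.0009 -0.      0.0015]
```

Request:
arm_command --translation '[[0.15, -0.1, 0.4], [0.288, -0.1, 0.747], [0.288, -0.1, 0.747]]' --rotation '[[0, 0, 0], [0, 0, 0], [0, 0, 0]]' --grip '[1, 1, 1]'

```text
time_s: 7.4
position: [0.5971, 0.2083, 0.1123]
tcp_rot: [[0.834, -0.003, -0.551], [0.551, 0.001, 0.834], [-0.002, -1.0, 0.002]]
force: [0.3, -0.9, -1.3]
opening: 0.135
```

Request:
arm_command --translation '[[0.15, -0.1, 0.4], [0.288, -0.1, 0.747], [0.288, -0.1, 0.747]]' --rotation '[[0, 0, 0], [0, 0, 0], [0, 0, 0]]' --grip '[1, 1, 1]'

```text
time_s: 7.7
position: [0.5839, 0.2704, 0.1204]
tcp_rot: [[0.834, -0.002, -0.552], [0.552, 0.001, 0.834], [-0.001, -1.0, 0.002]]
force: [-0.3, 0.1, -0.6]
opening: 0.132
```

Request:
arm_command --translation '[[0.15, -0.1, 0.4], [0.288, -0.1, 0.747], [0.288, -0.1, 0.747], [0.288, -0.1, 0.747], [0.288, -0.1, 0.747]]' --rotation '[[0, 0, 0], [0, 0, 0], [0, 0, 0], [0, 0, 0], [0, 0, 0]]' --grip '[1, 1, 1, 1, 1]'

```text
time_s: 8.2
position: [0.5717, 0.3287, 0.1285]
tcp_rot: [[0.835, -0.002, -0.55], [0.55, -0.001, 0.835], [-0.002, -1.0, -0.0]]
force: [0.8, -0.1, -0.2]
opening: 0.137
```

```bash
python3 -c "
from h import *
im,K,R,t=cam('wrist'); cv2.imwrite('pics/w3.png',im)
M=np.array([[49,37,40],[49,-37,40],[-49,-37,40],[-49,37,40]])/1000.
a=np.radians(33.45);c,s=np.cos(a),np.sin(a)
print('pred holes',proj(M@np.array([[c,-s,0],[s,c,0],[0,0,1]]).T+[.5723,.3303,0],K,R,t).round(1).tolist())
go(.5723,.3303,.045,33.45)"
```

```text
pred holes [[325.2, 276.1], [234.3, 276.3], [229.1, 154.9], [330.0, 154.6]]
t 8.25 pos [0.5719 0.3287 0.1287] F [-0.1 -0.3 -1.4] open 0.136 yaw 33.34
shift [0.017 1.046 0.014] rot [ 0.0001 -0.0018 -0.0016]
```

View pics/w3.png

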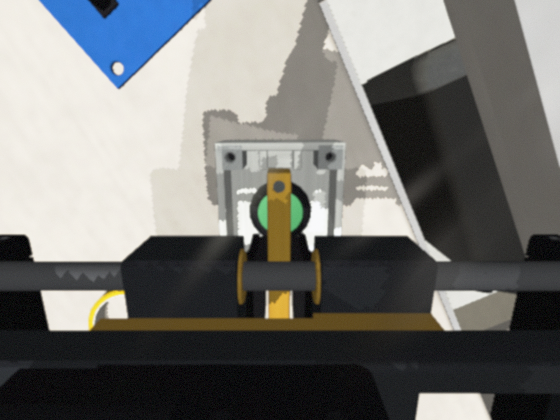

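The wrist view shows the housing's near holes at (230,157) and (330,157), about 2 px from prediction. The bar is centred over the housing, with its near end at row 169. I'll check the bar's offset along its length in the grip.

```bash
python3 -c "
from h import *
im,K,R,t=cam('wrist'); s=bot.read_state(); T=np.array(s['tcp_rot']); p=np.array(s['position'])
e=ray((279.5,168.5),K,R,t,p[2]-.0255+.016); print('bar end in tool',(T.T@(e-p)*1000).round(1))
H=[ray(q,K,R,t,.04) for q in((229.8,157),(330.5,157))]; m=np.mean(H,0)+.049*T[:,0]; print('housing per wrist',m.round(4), np.linalg.norm(H[0]-H[1]))
"
```

```text
bar end in tool [-48.6   9.6   0.7]
housing per wrist [0.5737 0.3315 0.0399] 0.0740615463337753
```

Request:
arm_command --translation '[[0.027, 0.2, 0.016], [0.027, 0.45, 0.016], [0.027, 0.65, 0.016], [0.027, 0.75, 0.016], [0.027, 0.75, 0.016]]' --rotation '[[0, -0.002, 0], [0, -0.002, 0], [0, -0.002, 0], [0, -0.002, 0], [0, -0.002, 0]]' --grip '[1, 1, 1, 1, 1]'

```text
time_s: 8.8
position: [0.5718, 0.3318, 0.0671]
tcp_rot: [[0.833, -0.004, -0.553], [0.553, -0.001, 0.833], [-0.004, -1.0, 0.001]]
force: [0.5, -0.9, -1.6]
opening: 0.136
```

Request:
arm_command --translation '[[0, 0.08, 0], [0, 0.16, 0], [0, 0.22, 0], [0, 0.25, 0], [0, 0.25, 0]]' --rotation '[[0, 0, 0], [0, 0, 0], [0, 0, 0], [0, 0, 0], [0, 0, 0]]' --grip '[1, 1, 1, 1, 1]'

```text
time_s: 9.3
position: [0.5727, 0.3324, 0.049]
tcp_rot: [[0.833, -0.001, -0.553], [0.553, -0.0, 0.833], [-0.001, -1.0, 0.0]]
force: [-1.0, 0.9, -0.3]
opening: 0.133
```

```bash
python3 -c "
from h import *
go(.573,.331,.0455,33.45)"
```

```text
t 9.3 pos [0.5727 0.3324 0.049 ] F [-1.   0.9 -0.3] open 0.133 yaw 33.58
shift [-0.007  0.044 -0.017] rot [-0.0001  0.0021 -0.0005]
```

Request:
arm_command --translation '[[0, 0.02, -0.01], [0, 0.035, -0.01], [0, 0.045, -0.01], [0, 0.045, -0.01]]' --rotation '[[0, 0, 0], [0, 0, 0], [0, 0, 0], [0, 0, 0]]' --grip '[1, 1, 1, 1]'

```text
time_s: 9.7
position: [0.5733, 0.3318, 0.0457]
tcp_rot: [[0.833, -0.0, -0.553], [0.553, -0.0, 0.833], [-0.0, -1.0, 0.0]]
force: [-0.1, 0.7, -0.8]
opening: 0.133
```

```bash
python3 -c "
from h import *
go(.573,.331,.0455,33.45)"
```

```text
t 9.7 pos [0.5733 0.3318 0.0457] F [-0.1  0.7 -0.8] open 0.133 yaw 33.58
shift [-0.009  0.003 -0.006] rot [-0.      0.0021 -0.0001]
```

Request:
arm_command --translation '[[0, 0.01, 0], [0, 0.01, 0], [0, 0.01, 0], [0, 0.01, 0], [0, 0.01, 0]]' --rotation '[[0, 0, 0], [0, 0, 0], [0, 0, 0], [0, 0, 0], [0, 0, 0]]' --grip '[0.7, 0.6, 0.5, 0.5, 0.5]'

```text
time_s: 10.2
position: [0.5734, 0.3319, 0.0451]
tcp_rot: [[0.833, 0.0, -0.553], [0.553, 0.0, 0.833], [0.0, -1.0, -0.0]]
force: [0.0, 0.7, -0.7]
opening: 0.246
```

Request:
arm_command --translation '[[0, -0.2, 0], [0, -0.5, 0], [0, -0.95, 0], [0, -1, 0]]' --rotation '[[0, 0, 0], [0, 0, 0], [0, 0, 0], [0, 0, 0]]' --grip '[0.5, 0.5, 0.5, 0.5]'

```text
time_s: 10.6
position: [0.5766, 0.3332, 0.1309]
tcp_rot: [[0.833, 0.01, -0.553], [0.553, 0.004, 0.833], [0.01, -1.0, -0.002]]
force: [1.9, 1.0, 0.7]
opening: 0.254
```

Request:
arm_command --translation '[[0.4, -0.4, 0], [0.8, -0.8, 0], [0.8, -0.8, 0], [0.8, -0.8, 0], [0.8, -0.8, 0]]' --rotation '[[0, 0, 0], [0, 0, 0], [0, 0, 0], [0, 0, 0], [0, 0, 0]]' --grip '[0, -0.4, -0.4, -0.4, -0.4]'

```text
time_s: 11.1
position: [0.6248, 0.3664, 0.1875]
tcp_rot: [[0.833, -0.004, -0.553], [0.553, -0.002, 0.833], [-0.004, -1.0, 0.001]]
force: [-0.3, 0.0, -0.4]
opening: 0.617
```

```bash
python3 -c "
from h import *
im,K,R,t=cam('wrist'); cv2.imwrite('pics/w4.png',im)
np.savez('w4.npz',K=K,R=R,t=t)
go(.49,.138,.16,-17.5)"
```

```text
t 11.15 pos [0.6246 0.3663 0.1872] F [-0.3  0.1 -0.5] open 0.645 yaw 33.57
shift [-2.978  0.352 -1.447] rot [ 0.0012  0.8512 -0.0047]
```

View pics/w4.png

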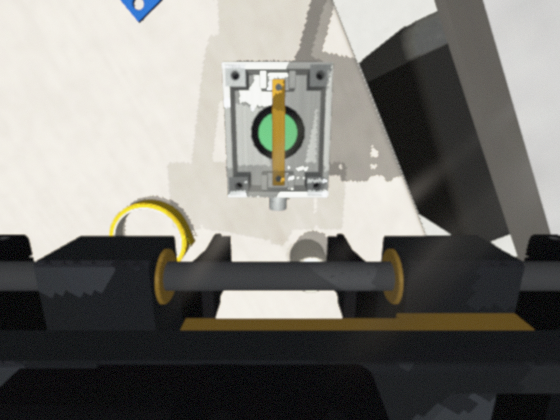

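The bar lies across both saddles between the lugs, from (279,80) to (279,185). All four threaded holes are visible near (235,76), (320,76), (240,185) and (317,185). I'll refine the housing pose from this view.

Run:
```python
from h import *
z=np.load('w4.npz'); k=(z['K'],z['R'],z['t']); g=cv2.cvtColor(cv2.imread('pics/w4.png'),cv2.COLOR_BGR2GRAY).astype(float)
M=np.array([[49,37,40],[49,-37,40],[-49,-37,40],[-49,37,40]])/1000.
a=np.radians(33.45);c,s=np.cos(a),np.sin(a)
q=proj(M@np.array([[c,-s,0],[s,c,0],[0,0,1]]).T+[.5735,.331,0],*k); out=[]
for x,y in q:
    x0,y0=int(round(x)),int(round(y)); w=g[y0-5:y0+6,x0-5:x0+6]; wt=np.clip(np.percentile(w,30)-w,0,None)
    yy,xx=np.mgrid[y0-5:y0+6,x0-5:x0+6]; out.append(((xx*wt).sum()/wt.sum(),(yy*wt).sum()/wt.sum()))
out=np.array(out); print(q.round(1).tolist(),out.round(1).tolist())
p,r=fitpose([(M,out,k)],[.573,.331,.58]); print(p[:2].round(4),np.degrees(p[2]).round(2),r.round(2))
```

```text
[[316.0, 185.9], [237.9, 185.8], [234.3, 74.6], [319.6, 74.7]] [[315.9, 185.3], [238.8, 184.9], [235.0, 75.7], [319.1, 75.9]]
[0.5737 0.3314] 33.54 [ 0.46  0.86 -0.6   1.33 -0.51 -0.62  0.65 -0.81]
```

Request:
arm_command --translation '[[-0.4, 0, -0.3], [-0.83, 0, -0.65], [-0.83, 0, -0.65]]' --rotation '[[0, 0, 0], [0, 0, 0], [0, 0, 0]]' --grip '[-0.4, -0.4, -0.4]'

```text
time_s: 11.45
position: [0.5957, 0.2819, 0.1867]
tcp_rot: [[0.835, -0.009, -0.55], [0.55, -0.005, 0.835], [-0.01, -1.0, 0.001]]
force: [-0.3, 0.8, 0.2]
opening: 0.692
```

Request:
arm_command --translation '[[-0.4, 0, -0.3], [-0.83, 0, -0.65], [-0.83, 0, -0.65]]' --rotation '[[0, 0, 0], [0, 0, 0], [0, 0, 0]]' --grip '[-0.4, -0.4, -0.4]'

```text
time_s: 11.75
position: [0.5701, 0.2031, 0.1876]
tcp_rot: [[0.835, -0.007, -0.55], [0.55, -0.003, 0.835], [-0.007, -1.0, 0.002]]
force: [1.0, 0.3, 0.4]
opening: 0.699
```

Request:
arm_command --translation '[[-0.4, 0, -0.3], [-0.83, 0, -0.65], [-0.83, 0, -0.65]]' --rotation '[[0, 0, 0], [0, 0, 0], [0, 0, 0]]' --grip '[-0.4, -0.4, -0.4]'

```text
time_s: 12.05
position: [0.5446, 0.1239, 0.188]
tcp_rot: [[0.835, -0.005, -0.55], [0.55, -0.001, 0.835], [-0.005, -1.0, 0.002]]
force: [0.7, 0.4, 0.0]
opening: 0.701
```

Request:
arm_command --translation '[[0, 0, 0], [0, 0, 0], [0, 0, 0], [0, 0, 0]]' --rotation '[[0, 0.13, 0], [0, 0.26, 0], [0, 0.4, 0], [0, 0.42, 0]]' --grip '[-0.4, -0.4, -0.4, -0.4]'

```text
time_s: 12.45
position: [0.547, 0.1281, 0.1885]
tcp_rot: [[0.989, -0.001, -0.145], [0.145, 0.001, 0.989], [-0.001, -1.0, 0.001]]
force: [-0.4, -0.2, 0.4]
opening: 0.702
```

Request:
arm_command --translation '[[0, 0, 0], [0, 0, 0], [0, 0, 0], [0, 0, 0], [0, 0, 0]]' --rotation '[[0, 0.13, 0], [0, 0.26, 0], [0, 0.4, 0], [0, 0.431, 0], [0, 0.431, 0]]' --grip '[-0.4, -0.4, -0.4, -0.4, -0.4]'

```text
time_s: 12.95
position: [0.547, 0.1278, 0.1886]
tcp_rot: [[0.955, -0.0, 0.298], [-0.298, 0.0, 0.955], [-0.0, -1.0, 0.0]]
force: [-0.0, 0.5, -0.6]
opening: 0.698
```

```bash
cat >> h.py <<'E'
def coverfit(im,k,z,guess,yaw):
    # blobs of not-blue inside the cover near predicted holes (top face at z+.004, centre at z+.003)
    M=np.array([[49,37,0],[49,-37,0],[-49,-37,0],[-49,37,0]])/1000.+[0,0,z+.003]
    a=np.radians(yaw);c,s=np.cos(a),np.sin(a)
    q=proj(M@np.array([[c,-s,0],[s,c,0],[0,0,1]]).T+[*guess,0],*k); b=mask(im,"blue"); mm=[];oo=[]
    for m,(x,y) in zip(M,q):
        x0,y0=int(round(x)),int(round(y))
        if not(9<x0<550 and 9<y0<235): continue
        cs=[(cc,st) for cc,st,_ in blobs(cv2.bitwise_not(b[y0-12:y0+13,max(x0-12,0):x0+13]),12) if st[4]<150 and st[0]>0 and st[1]>0]
        if cs: cc,st=min(cs,key=lambda v:np.hypot(*(v[0]-12))); mm.append(m); oo.append(cc+[max(x0-12,0),y0-12])
    p,r=fitpose([(np.array(mm),np.array(oo),k)],[*guess,a]); print(len(mm),"holes; pose",p[:2].round(4),np.degrees(p[2]).round(2),"res",r.round(1),"px",np.round(oo,1).tolist()); return p
E
python3 - <<'E'
from h import *
im,*k=cam('wrist'); cv2.imwrite('pics/w5.png',im)
p=coverfit(im,k,0,[.49,.138],-17.5)
go(p[0],p[1],.1,np.degrees(p[2]))
E
```

```text
4 holes; pose [0.4903 0.1387] -17.57 res [ 0.1  0.2 -0.2  0.3 -0.2 -0.1  0.3 -0.2] px [[306.6, 183.1], [237.7, 182.8], [234.7, 85.6], [309.0, 85.9]]
t 13.0 pos [0.547  0.1277 0.1887] F [-0.   0.3  0.4] open 0.697 yaw -17.31
shift [-0.717  1.109 -0.079] rot [-0.0001  0.0043 -0.0004]
```

Request:
arm_command --translation '[[-0.36, 0.2, -0.04], [-0.717, 0.4, -0.079], [-0.717, 0.8, -0.079], [-0.717, 0.8, -0.079], [-0.717, 0.8, -0.079]]' --rotation '[[0, 0.0043, 0], [0, 0.0043, 0], [0, 0.0043, 0], [0, 0.0043, 0], [0, 0.0043, 0]]' --grip '[-0.2, -0.2, -0.2, -0.2, -0.2]'

```text
time_s: 13.5
position: [0.491, 0.1385, 0.125]
tcp_rot: [[0.953, -0.0, 0.304], [-0.304, 0.0, 0.953], [-0.0, -1.0, -0.0]]
force: [-0.1, -0.1, -0.4]
opening: 0.601
```

```bash
python3 -c "
from h import *
go(.4903,.1387,.032,-17.57)"
```

```text
t 13.5 pos [0.491  0.1385 0.125 ] F [-0.1 -0.1 -0.4] open 0.601 yaw -17.67
shift [-0.009  1.162  0.   ] rot [ 0.     -0.0017 -0.0001]
```

Request:
arm_command --translation '[[-0.009, 0.4, 0], [-0.009, 0.7, 0], [-0.009, 0.7, 0]]' --rotation '[[0, 0, 0], [0, 0, 0], [0, 0, 0]]' --grip '[-0.2, -0.2, -0.2]'

```text
time_s: 13.8
position: [0.4898, 0.1384, 0.068]
tcp_rot: [[0.953, -0.002, 0.304], [-0.304, -0.0, 0.953], [-0.002, -1.0, -0.001]]
force: [0.5, -0.9, 0.8]
opening: 0.6
```

Request:
arm_command --translation '[[0, 0.2, 0], [0, 0.4, 0], [0, 0.46, 0], [0, 0.46, 0]]' --rotation '[[0, 0, 0], [0, 0, 0], [0, 0, 0], [0, 0, 0]]' --grip '[0, 0.2, 0.4, 0.4]'

```text
time_s: 14.2
position: [0.4907, 0.1385, 0.033]
tcp_rot: [[0.952, 0.002, 0.305], [-0.305, 0.0, 0.952], [0.001, -1.0, 0.001]]
force: [-0.2, -0.8, -0.5]
opening: 0.341
```

Request:
arm_command --translation '[[0, 0, 0], [0, 0, 0], [0, 0, 0], [0, 0, 0], [0, 0, 0]]' --rotation '[[0, 0, 0], [0, 0, 0], [0, 0, 0], [0, 0, 0], [0, 0, 0]]' --grip '[0.8, 1, 1, 1, 1]'

```text
time_s: 14.7
position: [0.4902, 0.1386, 0.0329]
tcp_rot: [[0.953, 0.001, 0.304], [-0.304, 0.0, 0.953], [0.001, -1.0, 0.0]]
force: [-0.2, 0.0, 5.5]
opening: 0.115
```

Request:
arm_command --translation '[[0, 0, 0], [0, 0, 0], [0, 0, 0], [0, 0, 0]]' --rotation '[[0, 0, 0], [0, 0, 0], [0, 0, 0], [0, 0, 0]]' --grip '[1, 1, 1, 1]'

```text
time_s: 15.1
position: [0.4902, 0.1386, 0.0329]
tcp_rot: [[0.953, 0.001, 0.304], [-0.304, 0.0, 0.953], [0.001, -1.0, 0.0]]
force: [-0.4, 1.2, 6.6]
opening: 0.11
```

```bash
python3 -c "
from h import *
go(.4903,.1387,.2,-17.57)"
```

```text
t 15.1 pos [0.4902 0.1386 0.0329] F [-0.4  1.2  6.6] open 0.11 yaw -17.73
shift [ 0.004 -2.089  0.003] rot [-0.0004 -0.0026  0.0012]
```

Request:
arm_command --translation '[[0, -0.15, 0], [0, -0.3, 0], [0, -0.6, 0], [0, -0.9, 0], [0, -0.9, 0]]' --rotation '[[0, 0, 0], [0, 0, 0], [0, 0, 0], [0, 0, 0], [0, 0, 0]]' --grip '[1, 1, 1, 1, 1]'

```text
time_s: 15.6
position: [0.4916, 0.1387, 0.1072]
tcp_rot: [[0.952, 0.007, 0.305], [-0.305, 0.0, 0.952], [0.006, -1.0, 0.002]]
force: [0.4, -0.1, -2.4]
opening: 0.109
```

Request:
arm_command --translation '[[0, -0.4, 0], [0, -0.8, 0], [0, -0.8, 0], [0, -0.8, 0], [0, -0.8, 0]]' --rotation '[[0, -0.1, 0], [0, -0.2, 0], [0, -0.3, 0], [0, -0.4, 0], [0, -0.4, 0]]' --grip '[1, 1, 1, 1, 1]'

```text
time_s: 16.1
position: [0.489, 0.1385, 0.1678]
tcp_rot: [[0.994, -0.001, -0.109], [0.109, -0.0, 0.994], [-0.001, -1.0, 0.0]]
force: [-1.2, -0.5, -2.9]
opening: 0.109
```

Request:
arm_command --translation '[[0, 0, 0], [0, 0, 0], [0, 0, 0], [0, 0, 0], [0, 0, 0]]' --rotation '[[0, -0.1, 0], [0, -0.2, 0], [0, -0.3, 0], [0, -0.4, 0], [0, -0.45, 0]]' --grip '[1, 1, 1, 1, 1]'

```text
time_s: 16.6
position: [0.489, 0.1384, 0.1673]
tcp_rot: [[0.836, -0.002, -0.549], [0.549, -0.0, 0.836], [-0.002, -1.0, 0.001]]
force: [-0.2, 0.0, -2.6]
opening: 0.109
```

Run:
```python
from h import *
im,*k=cam('wrist'); cv2.imwrite('pics/w6.png',im); s=bot.read_state(); p=np.array(s['position']); T=np.array(s['tcp_rot'])
coverfit(im,k,p[2]-.032,p[:2],np.degrees(np.arctan2(T[1,0],T[0,0])))
go(.5735,.3313,.15,33.5)
```

```text
Traceback (most recent call last):
  File "h.py", line 45, in coverfit
    p,r=fitpose([(np.array(mm),np.array(oo),k)],[*guess,a]); print(len(mm),"holes; pose",p[:2].round(4),np.degrees(p[2]).round(2),"res",r.round(1),"px",np.round(oo,1).tolist()); return p
        ~~~~~~~^^^^^^^^^^^^^^^^^^^^^^^^^^^^^^^^^^^^^^^^^^^^
  File "h.py", line 28, in fitpose
    r=least_squares(f,x0,loss="soft_l1",x_scale=[.01,.01,.1]); return r.x,f(r.x)
  File "h.py", line 27, in f
    return np.concatenate([(proj(m@M.T+[p[0],p[1],0],*k)-q).ravel() for m,q,k in obs])
                                 ~^~~~
ValueError: matmul: Input operand 1 has a mismatch in its core dimension 0, with gufunc signature (n?,k),(k,m?)->(n?,m?) (size 3 is different from 0)
```

View pics/w6.png

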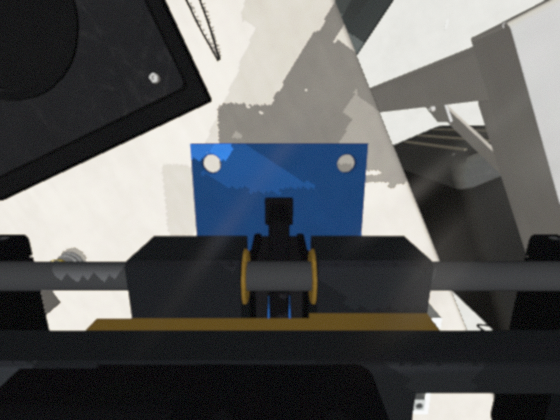

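The cover is held, with its two visible holes at (212,163) and (346,163), symmetric about the fingers and level across. I'll fit its offset in the hand with a wider search window.

```bash
cat > c.py <<'E'
from h import *
def inhand(im,k,s):
    T=np.array(s['tcp_rot']);p=np.array(s['position']); K,R,t=k
    b=cv2.bitwise_not(mask(im,"blue")); H=[]
    for c,st,m in blobs(b,120):
        if st[4]<700 and 130<c[1]<235 and 180<c[0]<380 and abs(st[2]-st[3])<8: H.append(c)
    H=sorted(H,key=lambda c:c[0]); print("px",np.round(H,1).tolist())
    for u in (.0285,.0295):   # depth of plate hole centre plane (z 3 mm) below TCP
        W=[(T.T@(ray(q,K,R,t,p[2]-u)-p)*1000).round(2) for q in H]; print(u,[w.tolist() for w in W],"sep",np.linalg.norm(W[0]-W[1]).round(2))
E
python3 - <<'E'
from c import *
s=bot.read_state(); im,*k=cam('wrist'); inhand(im,k,s)
go(.5735,.3313,.15,33.5)
E
```

```text
px [[211.6, 163.1], [345.4, 162.8]]
0.0285 [[-48.76, 28.55, -36.22], [-48.85, 28.62, 36.64]] sep 72.86
0.0295 [[-48.64, 29.55, -36.44], [-48.72, 29.62, 36.86]] sep 73.3
t 16.7 pos [0.4891 0.1385 0.1674] F [ 0.  -0.5 -2.6] open 0.113 yaw 33.13
shift [2.202 0.215 1.442] rot [-0.0009 -0.0062 -0.0015]
```

Request:
arm_command --translation '[[0.3, 0.03, 0.2], [0.6, 0.06, 0.4], [0.735, 0.07, 0.48]]' --rotation '[[0, -0.006, 0], [0, -0.006, 0], [0, -0.006, 0]]' --grip '[1, 1, 1]'

```text
time_s: 17.0
position: [0.5185, 0.2045, 0.162]
tcp_rot: [[0.834, 0.0, -0.552], [0.552, 0.001, 0.834], [0.001, -1.0, 0.0]]
force: [0.8, -0.1, -2.3]
opening: 0.111
```

Request:
arm_command --translation '[[0.3, 0.03, 0.2], [0.6, 0.06, 0.4], [0.735, 0.07, 0.48]]' --rotation '[[0, 0, 0], [0, 0, 0], [0, 0, 0]]' --grip '[1, 1, 1]'

```text
time_s: 17.3
position: [0.5459, 0.269, 0.1563]
tcp_rot: [[0.833, -0.0, -0.554], [0.554, 0.0, 0.833], [0.0, -1.0, 0.0]]
force: [1.0, -0.9, -3.0]
opening: 0.116
```

Request:
arm_command --translation '[[0.3, 0.03, 0.2], [0.6, 0.06, 0.4], [0.72, 0.07, 0.47], [0.735, 0.07, 0.48], [0.735, 0.07, 0.48]]' --rotation '[[0, 0, 0], [0, 0, 0], [0, 0, 0], [0, 0, 0], [0, 0, 0]]' --grip '[1, 1, 1, 1, 1]'

```text
time_s: 17.8
position: [0.5723, 0.3308, 0.1508]
tcp_rot: [[0.833, -0.002, -0.553], [0.553, -0.002, 0.833], [-0.003, -1.0, -0.0]]
force: [-0.1, 0.1, -2.5]
opening: 0.11
```

Run:
```python
from c import *
s=bot.read_state(); im,*k=cam('wrist'); inhand(im,k,s)
go(.5736,.3311,.083,33.5)
```

```text
px [[211.4, 163.1], [345.4, 162.8]]
0.0285 [[-48.75, 28.64, -36.37], [-48.84, 28.63, 36.63]] sep 73.0
0.0295 [[-48.63, 29.64, -36.59], [-48.72, 29.63, 36.84]] sep 73.43
t 17.85 pos [0.5723 0.3305 0.151 ] F [ 0.1 -0.7 -2.4] open 0.113 yaw 33.58
shift [ 0.02   0.85  -0.003] rot [ 0.0001  0.0013 -0.0024]
```

Request:
arm_command --translation '[[0.02, 0.15, 0], [0.02, 0.3, 0], [0.02, 0.45, 0], [0.02, 0.55, 0], [0.02, 0.6, 0]]' --rotation '[[0, 0, 0], [0, 0, 0], [0, 0, 0], [0, 0, 0], [0, 0, 0]]' --grip '[1, 1, 1, 1, 1]'

```text
time_s: 18.35
position: [0.5736, 0.3323, 0.1015]
tcp_rot: [[0.833, -0.003, -0.554], [0.554, -0.001, 0.833], [-0.003, -1.0, 0.001]]
force: [0.2, -0.3, -2.4]
opening: 0.11
```

Request:
arm_command --translation '[[0, 0, 0], [0, 0, 0], [0, 0, 0]]' --rotation '[[0, 0, 0], [0, 0, 0], [0, 0, 0]]' --grip '[1, 1, 1]'

```text
time_s: 18.65
position: [0.575, 0.333, 0.1039]
tcp_rot: [[0.833, 0.001, -0.554], [0.554, 0.0, 0.833], [0.001, -1.0, -0.0]]
force: [-0.4, 0.5, -2.5]
opening: 0.111
```

Run:
```python
from c import *
im,*k=cam('wrist'); cv2.imwrite('pics/w7.png',im); im2,*k2=cam('scene'); cv2.imwrite('pics/s7.png',im2)
a=cv2.resize(im[120:240,180:380],(800,480)[::1],interpolation=cv2.INTER_CUBIC)
b=cv2.resize(im2[140:230,190:280],(300,300),interpolation=cv2.INTER_CUBIC)
cv2.imwrite('pics/z7.png',np.hstack([cv2.resize(a,(500,300)),b]))
go(.5736,.3311,.083,33.5)
```

```text
t 18.75 pos [0.5749 0.333  0.104 ] F [ 0.4 -0.5 -2.3] open 0.109 yaw 33.63
shift [-0.027  0.262 -0.011] rot [0.0003 0.0021 0.0011]
```

View pics/z7.png

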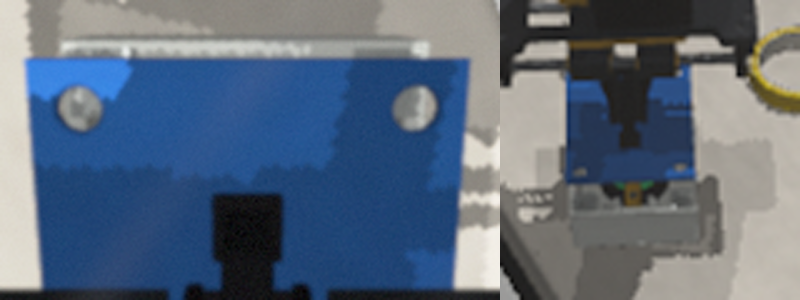

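The wrist crop (left) shows the plate square over the housing with its near holes at (80,108) and (415,107). The scene crop (right) shows the plate level above the housing with a clear gap and the bar below. I'll correct and lower it.

Request:
arm_command --translation '[[-0.027, 0.08, -0.011], [-0.027, 0.14, -0.011], [-0.027, 0.19, -0.011], [-0.027, 0.21, -0.011], [-0.027, 0.21, -0.011]]' --rotation '[[0, 0.002, 0], [0, 0.002, 0], [0, 0.002, 0], [0, 0.002, 0], [0, 0.002, 0]]' --grip '[1, 1, 1, 1, 1]'

```text
time_s: 19.25
position: [0.573, 0.3308, 0.0859]
tcp_rot: [[0.834, -0.001, -0.552], [0.552, -0.0, 0.834], [-0.001, -1.0, 0.0]]
force: [-0.9, -0.6, -2.0]
opening: 0.112
```

Request:
arm_command --translation '[[0, 0, 0], [0, 0, 0], [0, 0, 0], [0, 0, 0], [0, 0, 0]]' --rotation '[[0, 0, 0], [0, 0, 0], [0, 0, 0], [0, 0, 0], [0, 0, 0]]' --grip '[1, 1, 1, 1, 1]'

```text
time_s: 19.75
position: [0.5733, 0.3309, 0.0867]
tcp_rot: [[0.834, 0.0, -0.552], [0.552, 0.0, 0.834], [0.0, -1.0, -0.0]]
force: [0.0, -0.4, -2.7]
opening: 0.107
```

Run:
```python
from c import *
s=bot.read_state(); im,*k=cam('wrist'); inhand(im,k,s); cv2.imwrite('pics/w8.png',cv2.resize(im[130:230,190:370],(720,400),interpolation=cv2.INTER_CUBIC))
M=np.array([[-49,-37,40],[-49,37,40]])/1000.
a=np.radians(33.5);c,sn=np.cos(a),np.sin(a)
print('pred thread px',proj(M@np.array([[c,-sn,0],[sn,c,0],[0,0,1]]).T+[.5737,.3314,0],*k).round(1).tolist())
go(.5736,.3311,.083,33.5)
```

```text
px [[211.3, 163.3], [345.9, 163.1]]
0.0285 [[-48.67, 28.49, -36.41], [-48.72, 28.49, 36.9]] sep 73.31
0.0295 [[-48.55, 29.49, -36.63], [-48.6, 29.49, 37.11]] sep 73.74
pred thread px [[217.0, 160.0], [340.0, 159.9]]
t 19.8 pos [0.5733 0.3309 0.0867] F [ 0.2  0.9 -2.3] open 0.11 yaw 33.5
shift [ 0.004  0.046 -0.   ] rot [ 0.0001 -0.      0.0002]
```

View pics/w8.png

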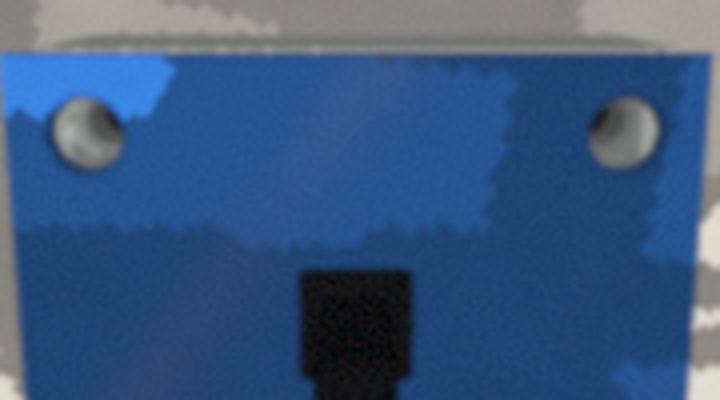

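The threaded holes show through the cover holes at about px (216,160) and (340,160), as predicted. They are offset inward only by the parallax of the gap. I'll lower the last 3.7 mm.

Request:
arm_command --translation '[[0.004, 0.015, 0], [0.004, 0.03, 0], [0.004, 0.046, 0], [0.004, 0.046, 0], [0.004, 0.046, 0]]' --rotation '[[0, 0, 0], [0, 0, 0], [0, 0, 0], [0, 0, 0], [0, 0, 0]]' --grip '[1, 1, 1, 1, 1]'

```text
time_s: 20.3
position: [0.5734, 0.331, 0.0827]
tcp_rot: [[0.834, -0.0, -0.552], [0.552, -0.0, 0.834], [-0.0, -1.0, 0.0]]
force: [0.3, 0.3, -2.1]
opening: 0.109
```

Request:
arm_command --translation '[[0, 0, 0], [0, 0, 0], [0, 0, 0], [0, 0, 0], [0, 0, 0]]' --rotation '[[0, 0, 0], [0, 0, 0], [0, 0, 0], [0, 0, 0], [0, 0, 0]]' --grip '[1, 1, 1, 1, 1]'

```text
time_s: 20.8
position: [0.5735, 0.3311, 0.0829]
tcp_rot: [[0.834, 0.0, -0.552], [0.552, 0.0, 0.834], [0.0, -1.0, 0.0]]
force: [0.3, 0.6, -1.9]
opening: 0.11
```

Run:
```python
from c import *
s=bot.read_state(); im,*k=cam('wrist'); inhand(im,k,s)
M=np.array([[-49,-37,40],[-49,37,40]])/1000.
a=np.radians(33.5);c,sn=np.cos(a),np.sin(a)
print('pred thread px',proj(M@np.array([[c,-sn,0],[sn,c,0],[0,0,1]]).T+[.5737,.3314,0],*k).round(1).tolist())
im2,*k2=cam('scene'); im3,*k3=cam('top')
f=lambda i,x,y,w:cv2.resize(i[y:y+w,x:x+w],(260,260),interpolation=cv2.INTER_CUBIC)
cv2.imwrite('pics/z9.png',np.hstack([cv2.resize(im[130:230,190:370],(270,260)),f(im2,180,130,100),f(im3,190,165,90)]))
go(.5736,.3311,.083,33.5)
```

```text
px [[211.3, 163.3], [345.7, 163.1]]
0.0285 [[-48.67, 28.5, -36.4], [-48.73, 28.5, 36.81]] sep 73.21
0.0295 [[-48.54, 29.5, -36.62], [-48.61, 29.5, 37.03]] sep 73.65
pred thread px [[215.7, 160.3], [341.2, 160.2]]
t 20.95 pos [0.5735 0.331  0.0829] F [ 0.7  0.6 -1.9] open 0.111 yaw 33.5
shift [ 0.002 -0.002 -0.   ] rot [ 0.     -0.0001 -0.    ]
```

View pics/z9.png

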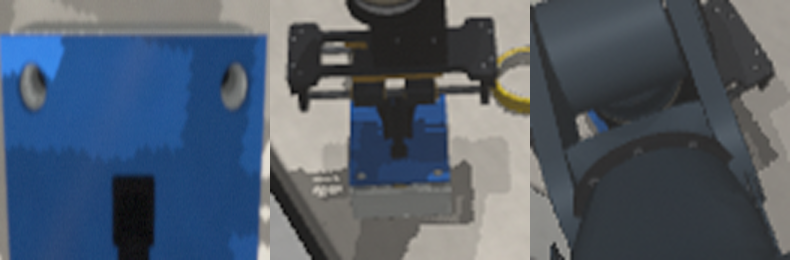

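The last views show the plate level and square over the housing with a visible gap. The threads are visible through both near holes, and the wrist force is just the plate's weight.

```bash
python3 -c "
from rig import bot
print(bot.hand_in()); print(bot.read_state()['position'])"
```

```text
the job is handed in; nothing more can be done
None
the job is handed in; nothing more can be done
```

I laid the bar across the two saddles and let go of it. The arm now holds the cover by its handle over the housing. I handed the job in about 21 s into the 61 s allowed; no verdict was reported.

**Bar:** after release, the wrist view showed it lying across both saddles between the lugs. I could not see it again once the cover was overhead.

**Cover, last checks:**
- **Height:** the underside is about 10 mm above the rim, worked out from the arm's position and the grasp height.
- **Level:** the tool points straight down. The hole spacing in the picture came out about 0.5% under nominal (73.65 mm against 74), so I could not rule out a tilt of about a degree.
- **Alignment:** the wrist camera puts the cover's centre within about 0.5 mm of the housing's, at a yaw of 33.5°. The threads show through the two near holes. The two far holes were hidden by the gripper.
- **Contact:** the wrist force is about 2 N, which is just the plate's weight, so nothing is touching.

**Disagreement:** the three cameras differed by up to about 3 mm on the housing's position. I used the wrist camera for the final alignment, because it measured both the cover and the housing and so most of its own error cancels.

**Other things on the table:** none of my moves came near them, but I did not measure their positions again at the end.

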